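# Open the touch-latched biscuit bin in the bakery cold store

## Task

Three steel bins stand on the bench of the bakery's cold store; the biscuits wanted now are in the widest one. Press down on the front of its lid with the fingertips until the push catch lets go, take the fingers away so that the lid springs ajar by itself, then push the lid up and right back with the fingers until it leans open on its stop. Do not grip the lid, leave the two narrow bins shut, and do not pick up or shift the dredger, cup and scoop.

Things in the scene. Friction and masses are not known exactly. Their poses are not given: they have to be found in the camera images.
- bin_wide: Wide stainless countertop bin, fixed to the bench: 180 mm deep (its x), 190 wide (its y), 136 high with the lid shut; the other two are only 100 wide. Walls 115 mm, then an 8 mm soft gasket, then the lid. Blank card on its front (-x). Origin: centre of the underside, 0 to 45 mm above the bench (screw feet); x points front to back. Any place in the row, yaw up to 0.16 rad.
- lid_wide (a joint): Hinge of its lid, rad: 0 shut and latched, negative (to -0.045) while its front is pressed down, positive as the front edge rises. The catch trips when pressed about 5 mm down (end stop 7 mm); let go, the lid springs to about 0.52 in 0.4 s and rests there. It never re-latches. Pushed on (2 N at the edge) it sinks back to 0.52 if left below 1.55; beyond that it falls open to its stop at 1.85.
- lid_wide_press (a point): Pressing spot: centre of a 34 mm round mark on the lid's top, on its middle line, 24 mm behind the front edge; 136 mm above the bin's origin while shut. 5 to 8 N here trips the catch, more nearer the hinge. Moves with the lid; x points from front edge to hinge, z out of the lid's top.
- lid_wide_edge (a point): Middle of the wide lid's front edge, at mid-thickness. The lid is a flat plate without handle, 0.3 kg, 13 mm thick, 198 mm wide, overhanging the front wall by 10 mm. Ajar, this point is 90 mm higher and 25 mm farther back. The underside is smooth for 50 mm either side of the middle; a striker tongue hangs 21 mm down near the front corner on the -y side, a spring lifter stands inside on the +y side.
- lid_wide_hinge (a point): Middle of the wide lid's hinge line, fixed to the bin, 129 mm above the bin's origin and 185 mm behind the shut lid's front edge. y lies along the hinge line, x points from the bin's front to its back, z up. The shut lid's upper face lies 7 mm above this point, its underside 6 mm below.
- bin_a: A narrow bin, 100 mm wide, 180 mm deep, 136 mm high, fixed to the bench; frame as for the wide bin. To be left shut.
- lid_a (a joint): Lid hinge of the narrow bin bin_a, rad: 0 shut; same touch catch as the wide one.
- bin_b: The other narrow bin, 100 mm wide, 180 mm deep, 136 mm high, fixed; frame as for the wide bin. To be left shut.
- lid_b (a joint): Lid hinge of the narrow bin bin_b, rad: 0 shut; same touch catch as the wide one.
- dredger: Bystander: loose aluminium sugar dredger with a domed cap, 68 mm across, 97 mm high, standing in front of the bins. Origin: centre of its underside, z up.
- cup: Bystander: loose steel mug, 72 mm across, 70 mm high, handle at its +y, standing in front of the bins. Origin: centre of its underside, z up.
- scoop: Bystander: loose aluminium scoop, about 220 mm long with its handle (along its x, handle to -x), 60 mm wide, 42 mm high, lying on the bench to the left. Origin: on the bench under the scoop, near the middle of its length.

How it is judged:
By the outcome, as a careful person would: the job done as asked, in the order asked, and still so for the second after the job is handed in, with the robot touching nothing.
It also fails if it takes over 48 s, if anything falls off the work surface, if the arm or the gripper's body presses on something with over 40 N, if the wrist force passes 120 N, or if a joint passes its speed limit or range.

## Robot

A 6-joint arm with a two-finger parallel gripper is mounted at the origin on the work surface. World frame = base frame: x ahead of the robot, y to its left, z up, the work surface at z = 0. Lengths are in mm, angles in degrees, forces in N, time in s.
With the tool pointing down it reaches from about 300 to 850 mm from the base axis. Payload 4.2 kg.
Tool frame: the origin (TCP) lies at the very end of the fingers, on their centre line; the grasp point (between the pads) lies 19 mm behind it (env.grip_point_offset is the distance from the TCP to the grasp point, in mm); z points along the fingers, y is the line along which they close (so a half turn about z gives the same grasp; the last joint's range is limited). The gripper opens to 91 mm and grips with 3 to 60 N. Pads are 32 mm wide; open, the fingers measure 118 mm over their backs; the gripper's body (76 mm by 178 mm) begins 60 mm behind the grasp point.
Start: joints at [66.463, 18.312, 89.639, -0, 72.044, -1.146], TCP at [219.039, 531.666, 180.076] pointing down, gripper open.
Joint ranges: [-177.97, 177.97], [-48.28, 115.42], [12.27, 149.76], [-77.06, 257.06], [2.81, 150.46], [-146.56, 146.56]. Speed limits (degrees/s): [147.25, 147.25, 180, 180, 180, 180].

## Interface

Orientations are given as [roll, pitch, yaw] about the fixed x, y, z axes, in that order (R = Rz(yaw) Ry(pitch) Rx(roll)).
In Python, from workcell import env gives the robot as it stands. The module is installed in compiled form; this text tells all that it offers.
- The arm moves only by the tool arm_command, never from a script. Its argument "rows" is a list of rows, each an object with "delta_pos": the shift along the tool's x, y, z in mm, a list of three; "roll": the turn about the tool's z in units of 5 degrees (1.0 is 5 degrees); "jaw": the opening in per cent of the stroke, from 0 (shut) to 100 (fully open). A call has 1 to 20 rows; each row is the pose to reach, as a shift and turn from the pose commanded when the call began, along the tool's axes at that moment; what a row does not reach only later rows make up. A row lasts 1/12 s, in which the tool goes at most 41.7 mm and 7.16 degrees, less where a joint would pass 70% of its speed; a pose out of reach is approached as far as the arm can. A call with a gripper value outside its range is refused whole. The fingers move at their own pace and stop on an object; "squeeze" is the grip in N (left out, the last holds). Time passes only in rows, so rows that repeat a pose let the fingers close. It gives the time, the measured TCP pose, the force, the opening and the grip force at its end, in the units of the state.
- env.state(): the state, without advancing time (a new reading comes with each control period).
- env.grab_frame(name): name is "scene" or "top" or "wrist"; returns a dict with "img" (384x512x3 uint8, blue, green, red), "z_map" (384x512 float32, mm along the optical axis (not along the pixel's ray), 0 where there is no reading), "fov_y" (degrees; the focal length in pixels is half the picture's height over the tangent of half this angle, whatever the lens; pixels are square), "cx", "cy" (the principal point, pixels), "R" (3x3) and "t" (3): a world point X has camera coordinates R X + t; the wrist camera has in their place "T_tool_cam" (4x4, takes a point from camera to tool coordinates, whose origin is the TCP and whose axes are the flange's). Camera axes: x right, y down, z forward; pixel columns grow to the right and rows downward; lengths in mm; the calibration is good to about 2 mm. A picture is of the moment at which its call begins: read the wrist's pose just before it.
- env.job_done(): hands the job in; it is judged then, once.
The state is a dict: "time_s": time; "qpos": joint angles; "qvel": joint speeds; "effort": joint torques, N m; "ee_pos": TCP position; "ee_rot": TCP orientation; "force": force on the tool from outside, world axes, zero at the start; "torque": the same for the moment, N m; "gripper_width": finger opening in mm; "gripper_force": force on a finger pad.
Only numpy, scipy, OpenCV 4.12 (cv2) and the standard library are available. Lean on these libraries where they do the work, as an engineer would, in place of code of your own. Each camera call takes 0.05 s, during which the arm holds its last target. There are 200 camera calls.

## Working session

There is one attempt and no reset: what is moved stays moved. The work goes in short steps, Python scripts to look and compute and a tool call to move; the robot and the scene stay as the last step left them, time stands still between calls to the robot, and variables do not carry over. Pictures are saved under pics/ and viewed, at most 10 in all, crops included, and the job is handed in when it is done.

Besides the shell and the picture viewer there is one more tool, called after "Emit:" as name(argument=value, ...) on one line, values as JSON. arm_command: Moves the arm, as the interface text tells. Its arguments: {"type":"object","properties":{"rows":{"type":"array"},"squeeze":{"type":"number"}},"required":["rows"]}

```bash
mkdir -p pics; cat > h.py <<'E'
import numpy as np, cv2
from workcell import env
def pts(f):
    h,w=f["z_map"].shape; F=h/2/np.tan(np.radians(f["fov_y"]/2)); z=f["z_map"]
    v,u=np.mgrid[:h,:w]; c=np.stack([(u-f["cx"])/F*z,(v-f["cy"])/F*z,z],-1)
    return (c-np.array(f["t"]))@np.array(f["R"])
E
python3 - <<'E'
from h import *
print(env.state())
a=env.grab_frame("scene");b=env.grab_frame("top")
np.savez("f.npz",P=pts(b),S=pts(a),z=b["z_map"],img=b["img"],simg=a["img"])
cv2.imwrite("pics/s.png",a["img"]);cv2.imwrite("pics/t.png",b["img"])
for f in(a,b):print(f["R"],f["t"],f["fov_y"],f["cx"],f["cy"])
E
```

```text
{'time_s': 0.0, 'qpos': array([ 6.64634832e+01,  1.83530429e+01,  8.97065588e+01, -2.11198801e-03,
        7.20438483e+01, -1.14779691e+00]), 'qvel': array([-0.09264082,  0.0144394 ,  0.02186147,  0.05270013,  0.06851114,
       -0.01184663]), 'effort': array([ 6.42352443e-04, -4.12470782e+01, -2.31976497e+01,  7.27433665e-02,
        4.58260160e-02, -1.38695286e-04]), 'ee_pos': array([218.81289658, 531.12494035, 179.20525209]), 'ee_rot': array([-1.79896530e+02, -6.47210981e-05,  1.57611933e+02]), 'force': array([0.28741962, 0.11589563, 0.29770819]), 'torque': array([-0.02558519, -0.0283764 , -0.01882506]), 'gripper_force': 0.0, 'gripper_width': 91.04499170410104}
[[-0.5009236   0.86548285  0.00387107]
 [ 0.72141073  0.42000034 -0.55060538]
 [-0.47816536 -0.2730186  -0.83475669]] [ 149.59377148 -343.71384931 1572.79929147] 46.827817015593396 253.305077266456 190.04100191866067
[[-0.00842052 -0.99992436 -0.00896521]
 [-0.99073371  0.00955784 -0.13548195]
 [ 0.13555739  0.0077413  -0.99073925]] [ 161.58364858  514.07310944 1195.84962918] 48.587281681171035 258.08545788636167 188.1677905411591
```

View pics/s.png

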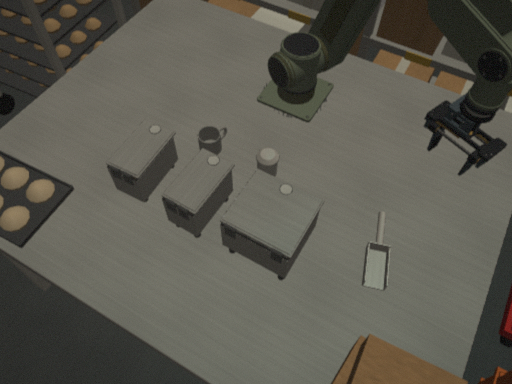

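View pics/t.png

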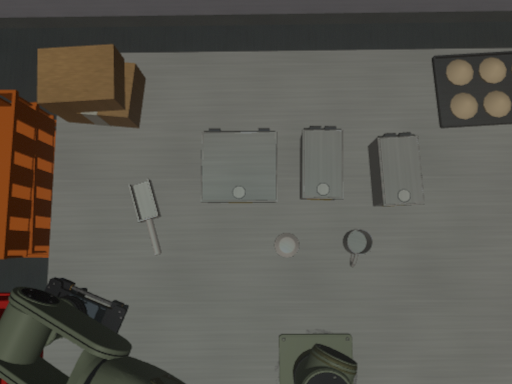

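The scene and top views show the wide bin at about (239,167) in the top picture, with its round mark at (239,192). The dredger is at (286,246), the cup at (357,242), and the narrow bins to the right at (323,165) and (400,170).

```bash
python3 - <<'E'
from h import *
d=np.load("f.npz");P=d["P"];img=d["img"]
roi=np.zeros(P.shape[:2],bool);roi[115:215,190:290]=1
m=(roi&(P[...,2]>105)).astype(np.uint8)
n,l,s,c=cv2.connectedComponentsWithStats(m);k=1+s[1:,4].argmax();q=P[l==k]
med=np.median(q[:,2]);q=q[abs(q[:,2]-med)<12]
A=np.c_[q[:,:2]-q[:,:2].mean(0),np.ones(len(q))]
print(len(q),med,"plane",np.linalg.lstsq(A,q[:,2],rcond=None)[0]);r=cv2.minAreaRect(q[:,:2].astype(np.float32));print(r,cv2.boxPoints(r))
print("mark",P[192,239]); 
g=cv2.cvtColor(img,cv2.COLOR_BGR2GRAY)
c=cv2.HoughCircles(cv2.resize(g[180:204,225:253],None,fx=8,fy=8,interpolation=2),cv2.HOUGH_GRADIENT,1,100,param1=60,param2=15,minRadius=35,maxRadius=70)
print(c)
if c is not None:
  u,v=c[0,0,0]/8+225,c[0,0,1]/8+180;print(u,v,P[int(round(v)),int(round(u))])
for n,(u0,v0,u1,v1) in dict(a=(298,120,347,204),b=(372,128,426,210),dred=(270,232,302,260),cup=(343,228,372,268)).items():
  q=P[v0:v1,u0:u1].reshape(-1,3);h=q[:,2];t=np.percentile(h,97);q=q[h>max(30,t-30)];print(n,t,q.min(0),q.max(0))
E
```

```text
5420 175.9649925375611 plane [-1.01012062e-03  5.87879073e-04  1.75739230e+02]
((560.6571044921875, 204.58779907226562), (197.2738037109375, 193.86737060546875), 89.30648040771484) [[462.53665 107.1314 ]
 [656.3898  104.78484]
 [658.7776  302.0442 ]
 [464.92444 304.39075]]
mark [486.84228389 204.76891523 176.33693567]
None
a 166.4379071787305 [348.56392612 -70.65263735 145.36519208] [ 664.27100488  147.40056276 1255.87142513]
b 153.28227529944363 [ 348.56392612 -278.86798992  123.41936881] [ 649.10136468  147.40056276 1255.87142513]
dred 98.36556654643411 [319.14493779  45.57843148  76.35167053] [ 384.32866191  147.40056276 1255.87142513]
cup 71.1188530836327 [ 291.91577357 -157.5275959    41.2954913 ] [ 394.61597443  147.40056276 1255.87142513]
```

Emit:
arm_command(rows=[{"delta_pos": [-372, -200, -70], "roll": -4.34, "jaw": 0}, {"delta_pos": [-372, -200, -70], "roll": -4.34, "jaw": 0}, {"delta_pos": [-372, -200, -70], "roll": -4.34, "jaw": 0}, {"delta_pos": [-372, -200, -70], "roll": -4.34, "jaw": 0}, {"delta_pos": [-372, -200, -70], "roll": -4.34, "jaw": 0}, {"delta_pos": [-372, -200, -70], "roll": -4.34, "jaw": 0}, {"delta_pos": [-372, -200, -70], "roll": -4.34, "jaw": 0}, {"delta_pos": [-372, -200, -70], "roll": -4.34, "jaw": 0}, {"delta_pos": [-372, -200, -70], "roll": -4.34, "jaw": 0}, {"delta_pos": [-372, -200, -70], "roll": -4.34, "jaw": 0}, {"delta_pos": [-372, -200, -70], "roll": -4.34, "jaw": 0}, {"delta_pos": [-372, -200, -70], "roll": -4.34, "jaw": 0}, {"delta_pos": [-372, -200, -70], "roll": -4.34, "jaw": 0}, {"delta_pos": [-372, -200, -70], "roll": -4.34, "jaw": 0}, {"delta_pos": [-372, -200, -70], "roll": -4.34, "jaw": 0}, {"delta_pos": [-372, -200, -70], "roll": -4.34, "jaw": 0}])

```text
time_s: 1.43
ee_pos: [485.8, 206.1, 249.8]
ee_rot: [180.0, -0.0, 179.4]
force: [-0.2, 0.1, 0.3]
gripper_width: 0.5
gripper_force: 0.0
```

```bash
python3 - <<'E'
from h import *
s=env.state();print(s["ee_pos"],s["ee_rot"],s["gripper_width"],s["force"])
f=env.grab_frame("wrist");cv2.imwrite("pics/w.png",f["img"])
h=384;F=h/2/np.tan(np.radians(f["fov_y"]/2));z=f["z_map"];v,u=np.mgrid[:384,:512]
from scipy.spatial.transform import Rotation as Ro
c=np.stack([(u-f["cx"])/F*z,(v-f["cy"])/F*z,z],-1);T=np.array(f["T_tool_cam"])
P=(c@T[:3,:3].T+T[:3,3])@Ro.from_euler("xyz",s["ee_rot"],degrees=True).as_matrix().T+s["ee_pos"]
np.save("wP.npy",P);m=(abs(P[...,2]-176)<10)&(z>0)
q=P[m];print(len(q),np.median(q,0),q.min(0),q.max(0))
for vv in range(0,384,48):print([tuple(P[vv,uu].round().astype(int)) for uu in range(0,512,100)])
E
```

```text
[485.84642376 206.05413351 249.79913884] [ 1.79997499e+02 -4.30762428e-02  1.79423236e+02] 0.538539183255489 [-0.22135519  0.09363322  0.32682729]
14252 [491.8436053  205.82420237 175.63293575] [463.29843261 106.21682946 166.02744809] [617.7871029  304.67390025 178.99184902]
[(np.int64(283), np.int64(-107), np.int64(0)), (np.int64(284), np.int64(18), np.int64(1)), (np.int64(285), np.int64(143), np.int64(1)), (np.int64(286), np.int64(268), np.int64(-1)), (np.int64(287), np.int64(395), np.int64(-2)), (np.int64(288), np.int64(520), np.int64(-1))]
[(np.int64(344), np.int64(-92), np.int64(39)), (np.int64(340), np.int64(11), np.int64(1)), (np.int64(341), np.int64(140), np.int64(0)), (np.int64(342), np.int64(270), np.int64(-1)), (np.int64(343), np.int64(400), np.int64(-1)), (np.int64(344), np.int64(530), np.int64(-1))]
[(np.int64(398), np.int64(-133), np.int64(-2)), (np.int64(399), np.int64(2), np.int64(-1)), (np.int64(400), np.int64(137), np.int64(-1)), (np.int64(402), np.int64(271), np.int64(1)), (np.int64(403), np.int64(406), np.int64(0)), (np.int64(404), np.int64(542), np.int64(-1))]
[(
[... 694 characters left out ...]
int64(448), np.int64(220), np.int64(373)), (np.int64(613), np.int64(429), np.int64(0)), (np.int64(452), np.int64(280), np.int64(365))]
[(np.int64(459), np.int64(140), np.int64(378)), (np.int64(459), np.int64(167), np.int64(379)), (np.int64(455), np.int64(194), np.int64(386)), (np.int64(455), np.int64(218), np.int64(385)), (np.int64(459), np.int64(245), np.int64(379)), (np.int64(460), np.int64(272), np.int64(378))]
[(np.int64(460), np.int64(152), np.int64(395)), (np.int64(460), np.int64(174), np.int64(395)), (np.int64(460), np.int64(195), np.int64(395)), (np.int64(460), np.int64(217), np.int64(396)), (np.int64(461), np.int64(238), np.int64(395)), (np.int64(462), np.int64(261), np.int64(394))]
```

View pics/w.png

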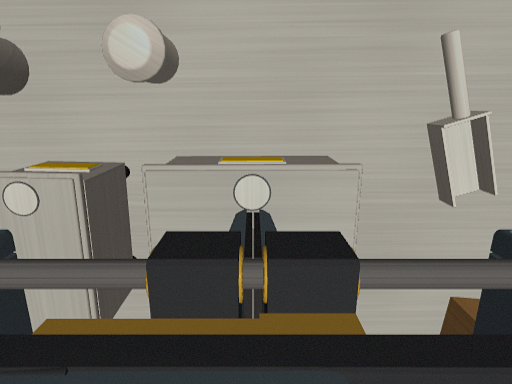

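The wrist view shows the mark at (252,192), centred in front of the closed fingertips; lid edge and height agree with the first measurement. Pressing now.

Emit:
arm_command(rows=[{"delta_pos": [0, 0, 30], "roll": 0, "jaw": 0}, {"delta_pos": [0, 0, 55], "roll": 0, "jaw": 0}, {"delta_pos": [0, 0, 65], "roll": 0, "jaw": 0}, {"delta_pos": [0, 0, 70], "roll": 0, "jaw": 0}, {"delta_pos": [0, 0, 73], "roll": 0, "jaw": 0}, {"delta_pos": [0, 0, 75], "roll": 0, "jaw": 0}, {"delta_pos": [0, 0, 76], "roll": 0, "jaw": 0}, {"delta_pos": [0, 0, 77], "roll": 0, "jaw": 0}, {"delta_pos": [0, 0, 77], "roll": 0, "jaw": 0}, {"delta_pos": [0, 0, 77], "roll": 0, "jaw": 0}])

```text
time_s: 2.32
ee_pos: [487.1, 205.1, 173.6]
ee_rot: [180.0, 0.1, 179.3]
force: [-0.9, 0.4, 0.2]
gripper_width: 0.3
gripper_force: 0.0
```

Emit:
arm_command(rows=[{"delta_pos": [0, 0, 1], "roll": 0, "jaw": 0}, {"delta_pos": [0, 0, 2], "roll": 0, "jaw": 0}, {"delta_pos": [0, 0, 3], "roll": 0, "jaw": 0}, {"delta_pos": [0, 0, 3], "roll": 0, "jaw": 0}])

```text
time_s: 2.65
ee_pos: [486.7, 205.0, 169.8]
ee_rot: [-180.0, -0.0, 179.3]
force: [0.0, -0.3, 0.7]
gripper_width: 0.3
gripper_force: 0.0
```

Emit:
arm_command(rows=[{"delta_pos": [0, 0, 1], "roll": 0, "jaw": 0}, {"delta_pos": [0, 0, 2], "roll": 0, "jaw": 0}, {"delta_pos": [0, 0, 2], "roll": 0, "jaw": 0}, {"delta_pos": [0, 0, 2], "roll": 0, "jaw": 0}])

```text
time_s: 2.98
ee_pos: [486.8, 205.0, 168.0]
ee_rot: [-180.0, -0.0, 179.3]
force: [0.6, -0.2, 0.6]
gripper_width: 0.6
gripper_force: 0.0
```

```bash
python3 - <<'E'
from h import *
f=env.grab_frame("scene");P=pts(f)
cv2.imwrite("pics/s2.png",cv2.resize(f["img"][120:300,180:360],None,fx=3,fy=3))
for (u,v) in [(262,215),(300,215),(250,195),(285,225),(310,208),(255,180)]: print(P[v,u].round(1), np.load("f.npz")["S"][v,u].round(1))
E
```

```text
[587.4 191.  179.7] [585.2 189.9 175.3]
[538.4 271.1 176.1] [538.6 271.2 176.4]
[551.  135.6 178.2] [549.  134.4 174.6]
[582.8 252.6 177.8] [582.5 252.5 177.4]
[507.9 283.6 176.3] [508.8 283.9 177.7]
[503.9 123.1 177.2] [504.8 123.6 178.6]
```

View pics/s2.png

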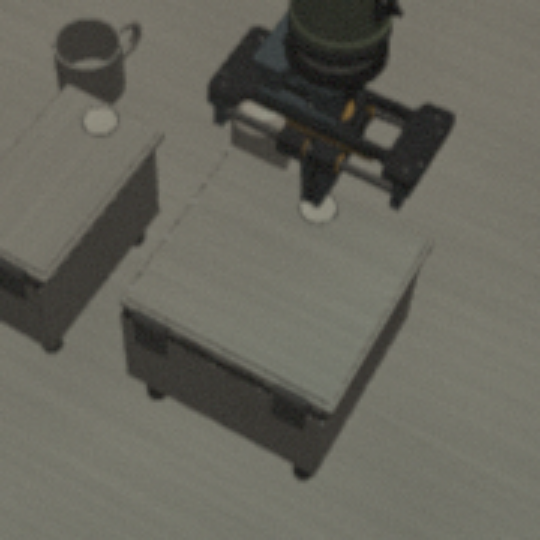

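The crop shows the closed fingertips right over the mark (320,207), the lid apparently still shut. I compare lid planes before and now.

```bash
python3 - <<'E'
from h import *
def fit(P):
    m=(P[...,0]>470)&(P[...,0]<640)&(P[...,1]>112)&(P[...,1]<298)&(abs(P[...,2]-174)<9)
    q=P[m];A=np.c_[(q[:,0]-648)/-185,q[:,1]-205,np.ones(len(q))]
    for _ in range(3):
        k=np.linalg.lstsq(A,q[:,2],rcond=None)[0];r=q[:,2]-A@k;g=abs(r)<2.5*r.std();A,q=A[g],q[g]
    return len(q),k.round(3),r.std()
print(fit(np.load("f.npz")["S"]))
for _ in range(2): print(fit(pts(env.grab_frame("scene"))))
s=env.state();print(s["ee_pos"],s["force"],s["effort"],s["qpos"])
E
```

```text
(4272, array([-1.6600e-01, -1.0000e-03,  1.7678e+02]), np.float64(1.6597689847048136))
(4208, array([-1.35000e-01, -1.00000e-03,  1.76808e+02]), np.float64(1.7118343740930244))
(4196, array([-1.05000e-01, -2.00000e-03,  1.76731e+02]), np.float64(1.6185386576245255))
[486.82500545 205.0594957  168.08287164] [-0.98774797 -0.537275    0.68840946] [-8.24161871e-04 -3.69879556e+01 -2.25716186e+01 -3.62930536e-03
  8.56590131e-02 -7.98949429e-06] [ 2.15917785e+01  1.45752119e+01  9.67936056e+01  3.83619360e-03
  6.86239793e+01 -6.77181683e+01]
```

The lid hasn't moved, so there's no contact yet. I go on down in small steps.

Emit:
arm_command(rows=[{"delta_pos": [0, 0, 1], "roll": 0, "jaw": 0}, {"delta_pos": [0, 0, 2], "roll": 0, "jaw": 0}, {"delta_pos": [0, 0, 3], "roll": 0, "jaw": 0}, {"delta_pos": [0, 0, 3], "roll": 0, "jaw": 0}])

```text
time_s: 3.47
ee_pos: [486.6, 205.0, 164.8]
ee_rot: [-180.0, -0.0, 179.3]
force: [-0.4, -0.4, 0.1]
gripper_width: 0.3
gripper_force: 0.0
```

```bash
python3 - <<'E'
from h import *
f=env.grab_frame("scene");P=pts(f);i=f["img"]
cv2.imwrite("pics/s3.png",cv2.resize(i[150:210,250:330],None,fx=9,fy=9,interpolation=2))
for v in range(170,196,2): print(v,[(P[v,u].round().astype(int).tolist(),int(i[v,u].mean())) for u in (284,286,288)])
w=env.grab_frame("wrist");cv2.imwrite("pics/w3.png",w["img"][130:290,130:380].repeat(3,0).repeat(3,1))
E
```

```text
170 [([523, 210, 304], 44), ([518, 212, 299], 41), ([517, 217, 301], 38)]
172 [([525, 211, 299], 29), ([524, 215, 301], 38), ([523, 220, 303], 43)]
174 [([527, 212, 294], 27), ([529, 218, 302], 22), ([526, 221, 300], 33)]
176 [([526, 212, 286], 33), ([528, 218, 293], 31), ([525, 222, 292], 37)]
178 [([503, 203, 242], 24), ([526, 218, 282], 36), ([526, 223, 285], 34)]
180 [([504, 204, 237], 30), ([506, 210, 243], 38), ([508, 216, 250], 40)]
182 [([502, 204, 225], 23), ([506, 211, 235], 36), ([505, 215, 237], 38)]
184 [([506, 206, 222], 28), ([506, 212, 228], 37), ([504, 216, 227], 40)]
186 [([504, 206, 212], 27), ([504, 211, 216], 38), ([499, 214, 211], 86)]
188 [([505, 207, 204], 65), ([507, 213, 212], 59), ([483, 209, 177], 134)]
190 [([494, 203, 177], 130), ([492, 208, 180], 134), ([490, 212, 179], 136)]
192 [([501, 206, 180], 133), ([499, 211, 181], 135), ([494, 214, 177], 133)]
194 [([506, 209, 180], 99), ([502, 213, 177], 103), ([499, 217, 177], 102)]
```

View pics/s3.png

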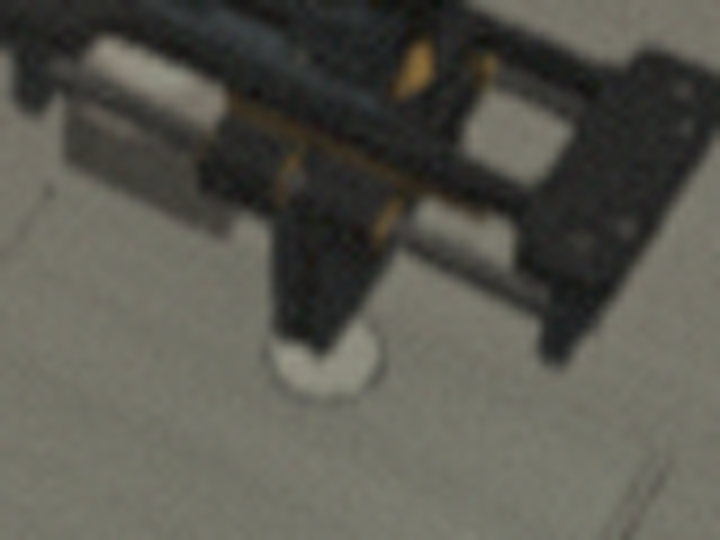

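View pics/w3.png

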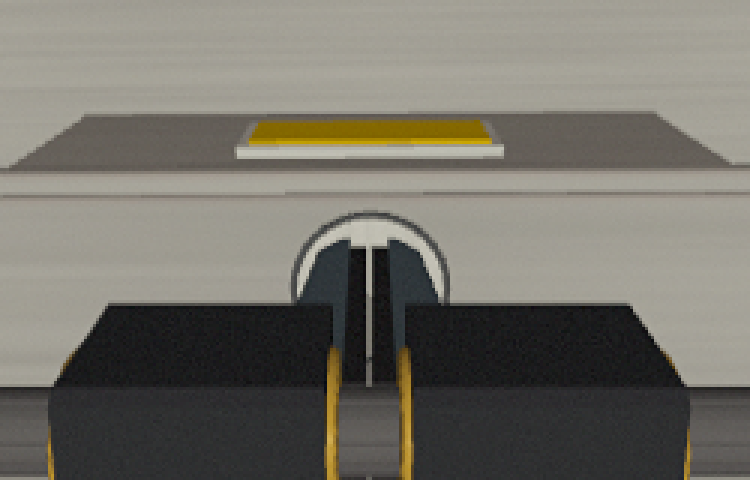

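The pictures show the fingertips over the mark (scene crop ~(320,350)) but seemingly short of the lid, so I measure the fingertip height in the tool frame.

```bash
python3 - <<'E'
from h import *
s=env.state()
f=env.grab_frame("wrist");F=192/np.tan(np.radians(f["fov_y"]/2));z=f["z_map"];v,u=np.mgrid[:384,:512]
T=np.array(f["T_tool_cam"]);print(T.round(3))
Q=np.stack([(u-f["cx"])/F*z,(v-f["cy"])/F*z,z],-1)@T[:3,:3].T+T[:3,3]
for c in (244,248,258,262): print(c,[(r,Q[r,c].round().astype(int).tolist(),int(f["img"][r,c].mean())) for r in range(196,240,4)])
print("lid",[Q[r,c].round(1).tolist() for r,c in ((205,200),(210,310),(200,170))])
t=pts(env.grab_frame("top"))
m=(t[...,2]>140)&(abs(t[...,0]-550)<60)&(abs(t[...,1]-205)<90);print("top lid",np.median(t[m],0))
E
```

```text
[[ 0.00000e+00 -9.65000e-01 -2.61000e-01  7.31770e+01]
 [ 1.00000e+00  0.00000e+00  1.00000e-03  1.94000e-01]
 [-1.00000e-03 -2.61000e-01  9.65000e-01 -2.04029e+02]
 [ 0.00000e+00  0.00000e+00  0.00000e+00  1.00000e+00]]
244 [(196, [18, -5, -10], 150), (200, [16, -5, -10], 156), (204, [14, -5, -13], 139), (208, [11, -5, -11], 179), (212, [17, -4, -38], 48), (216, [17, -4, -44], 56), (220, [17, -4, -51], 52), (224, [18, -4, -57], 53), (228, [17, -4, -62], 54), (232, [17, -4, -67], 57), (236, [17, -3, -71], 54)]
248 [(196, [18, -2, -11], 149), (200, [16, -2, -11], 135), (204, [14, -2, -12], 191), (208, [11, -2, -13], 186), (212, [16, -2, -33], 97), (216, [16, -2, -40], 24), (220, [16, -2, -46], 25), (224, [16, -2, -52], 23), (228, [16, -2, -58], 20), (232, [16, -2, -63], 29), (236, [16, -2, -68], 22)]
258 [(196, [18, 4, -11], 151), (200, [16, 4, -11], 137), (204, [13, 4, -11], 189), (208, [11, 4, -12], 188), (212, [16, 3, -34], 98), (216, [15, 3, -39], 20), (220, [16, 3, -46], 17), (224, [16, 3, -53], 24), (228, [16, 3, -58], 23), (232, [16, 3, -63], 23), (236, [16, 3, -67], 25)]
262 [(196, [18, 6, -10], 150), (200, [16, 6, -11], 155), (204, [13, 6, -11], 151), (208, [11, 6, -11], 188), (212, [17, 5, -39], 53), (216, [17, 5, -45], 53), (220, [17, 5, -50], 54), (224, [17, 5, -56], 55), (228, [17, 5, -61], 52), (232, [17, 5, -66], 51), (236, [17, 4, -72], 56)]
lid [[12.6, -32.5, -10.6], [9.3, 36.6, -10.6], [15.9, -51.0, -10.9]]
top lid [509.49219118 178.96921645 565.8092549 ]
```

The real fingertips end about 32 mm short of the reported TCP, so contact should come at a reported z of about 144. I continue on that basis.

Emit:
arm_command(rows=[{"delta_pos": [0, 0, 6], "roll": 0, "jaw": 0}, {"delta_pos": [0, 0, 12], "roll": 0, "jaw": 0}, {"delta_pos": [0, 0, 16], "roll": 0, "jaw": 0}, {"delta_pos": [0, 0, 18], "roll": 0, "jaw": 0}, {"delta_pos": [0, 0, 18], "roll": 0, "jaw": 0}, {"delta_pos": [0, 0, 18], "roll": 0, "jaw": 0}])

```text
time_s: 4.17
ee_pos: [486.7, 205.0, 146.8]
ee_rot: [-180.0, -0.0, 179.3]
force: [0.3, 0.5, -0.2]
gripper_width: 0.3
gripper_force: 0.0
```

```bash
python3 -c "
from workcell import env;print(env.grip_point_offset)"
```

```text
18.8
```

Emit:
arm_command(rows=[{"delta_pos": [0, 0, 1], "roll": 0, "jaw": 0}, {"delta_pos": [0, 0, 2], "roll": 0, "jaw": 0}, {"delta_pos": [0, 0, 3], "roll": 0, "jaw": 0}, {"delta_pos": [0, 0, 4], "roll": 0, "jaw": 0}, {"delta_pos": [0, 0, 4], "roll": 0, "jaw": 0}])

```text
time_s: 4.58
ee_pos: [486.7, 205.0, 142.9]
ee_rot: [-180.0, -0.0, 179.3]
force: [0.0, -0.8, 0.1]
gripper_width: 0.5
gripper_force: 0.0
```

Emit:
arm_command(rows=[{"delta_pos": [0, 0, 1], "roll": 0, "jaw": 0}, {"delta_pos": [0, 0, 2], "roll": 0, "jaw": 0}, {"delta_pos": [0, 0, 3], "roll": 0, "jaw": 0}, {"delta_pos": [0, 0, 3], "roll": 0, "jaw": 0}])

```text
time_s: 4.92
ee_pos: [486.8, 205.1, 140.6]
ee_rot: [180.0, 0.0, 179.3]
force: [-1.3, -0.3, 4.1]
gripper_width: 0.3
gripper_force: 2.1
```

Contact, at 4 N. I press about 4.5 mm further.

Emit:
arm_command(rows=[{"delta_pos": [0, 0, 1], "roll": 0, "jaw": 0}, {"delta_pos": [0, 0, 2], "roll": 0, "jaw": 0}, {"delta_pos": [0, 0, 3], "roll": 0, "jaw": 0}, {"delta_pos": [0, 0, 3], "roll": 0, "jaw": 0}])

```text
time_s: 5.25
ee_pos: [486.7, 205.0, 137.7]
ee_rot: [180.0, 0.0, 179.3]
force: [-2.5, -0.2, 4.8]
gripper_width: 0.2
gripper_force: 2.6
```

Emit:
arm_command(rows=[{"delta_pos": [0, 0, 1], "roll": 0, "jaw": 0}, {"delta_pos": [0, 0, 2], "roll": 0, "jaw": 0}, {"delta_pos": [0, 0, 3], "roll": 0, "jaw": 0}, {"delta_pos": [0, 0, 3], "roll": 0, "jaw": 0}])

```text
time_s: 5.58
ee_pos: [486.7, 205.1, 135.7]
ee_rot: [180.0, 0.0, 179.3]
force: [-3.6, -1.9, 11.3]
gripper_width: 0.4
gripper_force: 5.6
```

Emit:
arm_command(rows=[{"delta_pos": [0, 0, -40], "roll": 0, "jaw": 0}, {"delta_pos": [0, 0, -80], "roll": 0, "jaw": 0}, {"delta_pos": [20, 0, -118], "roll": 0, "jaw": 0}, {"delta_pos": [50, 0, -145], "roll": 0, "jaw": 0}, {"delta_pos": [85, 0, -155], "roll": 0, "jaw": 0}, {"delta_pos": [100, 0, -155], "roll": 0, "jaw": 0}, {"delta_pos": [100, 0, -155], "roll": 0, "jaw": 0}, {"delta_pos": [100, 0, -155], "roll": 0, "jaw": 0}])

```text
time_s: 6.25
ee_pos: [386.6, 206.2, 288.5]
ee_rot: [-180.0, 0.0, 179.4]
force: [-0.4, 0.3, 0.1]
gripper_width: 0.2
gripper_force: 0.0
```

```bash
python3 - <<'E'
from h import *
f=env.grab_frame("scene");P=pts(f)
cv2.imwrite("pics/s4.png",cv2.resize(f["img"][100:300,150:370],None,fx=2.5,fy=2.5))
m=(P[...,0]>470)&(P[...,0]<640)&(P[...,1]>112)&(P[...,1]<298)&(P[...,2]>160)&(P[...,2]<275);q=P[m]
print(len(q),np.polyfit(q[:,0],q[:,2],1));print(q[q[:,0]<520].mean(0))
g=q[q[:,0].argsort()];
for x in range(480,640,20): s=q[abs(q[:,0]-x)<6]; print(x,len(s),np.median(s[:,2]) if len(s) else 0)
E
```

```text
5386 [ -0.53758635 528.32859189]
[505.6983961  208.00833736 255.92677245]
480 5 163.43672928524123
500 372 261.07799400628426
520 425 250.46750534771425
540 432 239.05680417177385
560 445 228.0860612472664
580 443 216.56203811625662
600 430 205.90913062628272
620 420 194.45203639313996
```

View pics/s4.png

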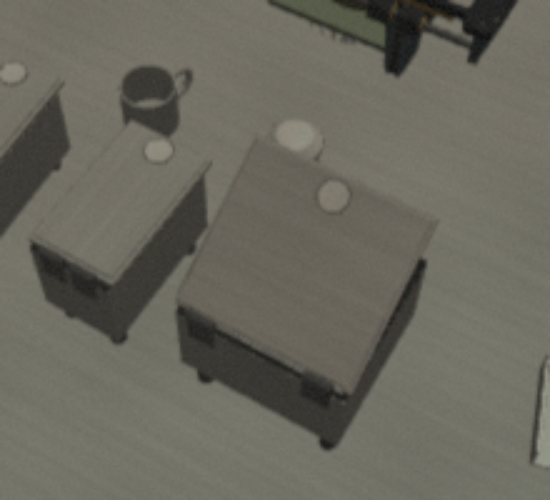

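The lid has sprung ajar: its edge is at about x 488, z 262, with the mark at (333,197) in the crop, and the other lids are shut. I lower the fingers in front of the edge.

Emit:
arm_command(rows=[{"delta_pos": [-20, 0, 35], "roll": 0, "jaw": 0}, {"delta_pos": [-40, 0, 65], "roll": 0, "jaw": 0}, {"delta_pos": [-53, 0, 78], "roll": 0, "jaw": 0}, {"delta_pos": [-53, 0, 78], "roll": 0, "jaw": 0}, {"delta_pos": [-53, 0, 78], "roll": 0, "jaw": 0}, {"delta_pos": [-53, 0, 78], "roll": 0, "jaw": 0}])

```text
time_s: 6.8
ee_pos: [440.3, 205.7, 211.2]
ee_rot: [180.0, -0.0, 179.3]
force: [0.4, 0.2, 0.4]
gripper_width: 0.5
gripper_force: 0.0
```

Emit:
arm_command(rows=[{"delta_pos": [-10, 0, 0], "roll": 0, "jaw": 0}, {"delta_pos": [-20, 0, 0], "roll": 0, "jaw": 0}, {"delta_pos": [-28, 0, 0], "roll": 0, "jaw": 0}, {"delta_pos": [-35, 0, -8], "roll": 0, "jaw": 0}, {"delta_pos": [-43, 0, -18], "roll": 0, "jaw": 0}, {"delta_pos": [-51, 0, -29], "roll": 0, "jaw": 0}, {"delta_pos": [-58, 0, -38], "roll": 0, "jaw": 0}, {"delta_pos": [-58, 0, -38], "roll": 0, "jaw": 0}])

```text
time_s: 7.47
ee_pos: [497.2, 205.6, 252.1]
ee_rot: [179.9, -0.1, 179.3]
force: [-7.4, 1.3, 5.2]
gripper_width: 0.3
gripper_force: 3.8
```

```bash
python3 - <<'E'
from h import *
P=pts(env.grab_frame("scene"))
m=(P[...,0]>490)&(P[...,0]<650)&(P[...,1]>112)&(P[...,1]<298)&(P[...,2]>170)&(P[...,2]<325);q=P[m]
for x in range(500,650,15): s=q[abs(q[:,0]-x)<5]; print(x,len(s),np.median(s[:,2]) if len(s) else 0)
E
```

```text
500 11 308.22117287824597
515 108 302.47143862001747
530 378 299.5755396665942
545 474 285.9840692245958
560 476 270.54222930586434
575 463 255.49364818554548
590 456 240.36344933447214
605 443 225.37512254307794
620 432 210.27348236347314
635 437 195.0014840570341
```

Emit:
arm_command(rows=[{"delta_pos": [-10, 0, -9], "roll": 0, "jaw": 0}, {"delta_pos": [-21, 0, -17], "roll": 0, "jaw": 0}, {"delta_pos": [-32, 0, -24], "roll": 0, "jaw": 0}, {"delta_pos": [-44, 0, -31], "roll": 0, "jaw": 0}, {"delta_pos": [-56, 0, -36], "roll": 0, "jaw": 0}, {"delta_pos": [-67, 0, -40], "roll": 0, "jaw": 0}, {"delta_pos": [-78, 0, -43], "roll": 0, "jaw": 0}, {"delta_pos": [-90, 0, -45], "roll": 0, "jaw": 0}, {"delta_pos": [-102, 0, -47], "roll": 0, "jaw": 0}, {"delta_pos": [-114, 0, -48], "roll": 0, "jaw": 0}, {"delta_pos": [-126, 0, -48], "roll": 0, "jaw": 0}, {"delta_pos": [-138, 0, -48], "roll": 0, "jaw": 0}, {"delta_pos": [-150, 0, -48], "roll": 0, "jaw": 0}, {"delta_pos": [-152, 0, -48], "roll": 0, "jaw": 0}, {"delta_pos": [-152, 0, -48], "roll": 0, "jaw": 0}])

```text
time_s: 8.77
ee_pos: [650.6, 202.9, 296.6]
ee_rot: [-180.0, -0.0, 179.3]
force: [0.5, -0.9, -0.3]
gripper_width: 0.2
gripper_force: 0.0
```

Force is back to zero. I withdraw and check.

Emit:
arm_command(rows=[{"delta_pos": [30, 0, 0], "roll": 0, "jaw": 0}, {"delta_pos": [65, 0, 0], "roll": 0, "jaw": 0}, {"delta_pos": [100, 0, 0], "roll": 0, "jaw": 0}, {"delta_pos": [140, 0, 0], "roll": 0, "jaw": 0}, {"delta_pos": [180, 0, 0], "roll": 0, "jaw": 0}, {"delta_pos": [220, 0, 0], "roll": 0, "jaw": 0}, {"delta_pos": [240, 0, 0], "roll": 0, "jaw": 0}, {"delta_pos": [240, 0, 0], "roll": 0, "jaw": 0}, {"delta_pos": [240, 0, 0], "roll": 0, "jaw": 0}, {"delta_pos": [240, 0, 0], "roll": 0, "jaw": 0}, {"delta_pos": [240, 0, 0], "roll": 0, "jaw": 0}])

```text
time_s: 9.68
ee_pos: [410.8, 206.0, 297.0]
ee_rot: [180.0, 0.0, 179.3]
force: [0.3, -0.4, 0.3]
gripper_width: 0.6
gripper_force: 0.0
```

```bash
python3 - <<'E'
from h import *
f=env.grab_frame("scene");P=pts(f)
cv2.imwrite("pics/s5.png",f["img"])
m=(P[...,0]>600)&(P[...,0]<760)&(P[...,1]>112)&(P[...,1]<298)&(P[...,2]>200);q=P[m]
k=np.polyfit(q[:,2],q[:,0],1);print(len(q),q.max(0),"angle",np.pi/2+np.arctan(k[0]))
s=env.state();print(s["ee_pos"],s["force"])
E
```

```text
1497 [707.6988506  297.94678792 352.30619605] angle 1.7931978457265738
[410.8101081  205.96707477 296.80335148] [ 0.19692801 -0.13508163 -0.14273904]
```

View pics/s5.png

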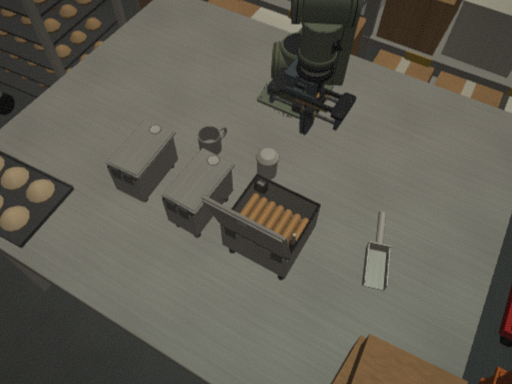

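The wide bin is open, with biscuits visible at (275,220) and its lid leaning back at about 1.8 rad. The narrow bins are shut and the bystanders are where they were.

```bash
python3 -c "
from workcell import env;print(env.job_done())"
```

```text
the job is handed in; nothing more can be done
None
```

The wide bin's lid was pressed until its catch let go, sprang ajar by itself, and was pushed back onto its stop; the narrow bins stayed shut, nothing else was moved, and the job is handed in.

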